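# Stack the cast ingots alternately inverted and crosswise

## Robot

A 6-joint arm with a two-finger parallel gripper is mounted at the origin on a cart in front of the work surface, level with it; the furniture and walls round the work are solid. World frame = base frame: x ahead of the robot, y to its left, z up, the work surface at z = 0. Lengths are in mm, angles in rad, forces in N, time in s.
With the tool pointing down it reaches from about 225 to 875 mm from the base axis. Payload 3.4 kg.
Tool frame: the origin (TCP) lies midway between the tips of the shut fingers; the grasp point (between the pads) lies 19 mm behind it (manip.grip_point_offset is the distance from the TCP to the grasp point, in mm); z points along the fingers, y is the line along which they close (so a half turn about z gives the same grasp; the last joint's range is limited). The gripper opens to 85 mm and grips with 20 to 120 N. Pads are 22 mm wide; open, the fingers measure 114 mm over their backs; the gripper's body (76 mm by 85 mm) begins 54 mm behind the grasp point. The pads swing forward as they close: fully open they stand 13 mm farther back than shut.
Start: joints at [1.181, 0.276, 1.505, -0, 1.361, -0.121], TCP at [152.722, 554.384, 203.328] pointing down, gripper open.
Joint ranges: [-2.89, 2.89], [-0.75, 2.08], [0.22, 2.7], [-1.18, 4.32], [0.11, 2.71], [-2.7, 2.7]. Speed limits (rad/s): [2.57, 2.57, 3.14, 3.14, 3.14, 3.14].

## Interface

Orientations are given as a rotation vector (axis times angle).
In Python, from station import status, vision, manip, models gives the robot as it stands.
- The arm moves only by the tool move_arm, never from a script. Its argument "commands" is a list of rows, each an object of numbers: "tx", "ty", "tz": the shift along the tool's x, y, z each as a share of 20 mm, from -1 to 1; "ax", "ay", "az": the turn, a rotation vector about the tool's x, y, z each as a share of 0.08 rad, from -1 to 1. In form: [{"tx": .., "ty": .., "tz": .., "ax": .., "ay": .., "az": ..}, ...]. A call has 1 to 8 rows; each row shifts and turns the commanded pose from where the row before left it, along the tool's axes as they then stand; what a row does not reach is not made up. A row lasts 1/10 s, in which the tool goes at most 50 mm and 8.59 degrees, less where a joint would pass 70% of its speed; a pose out of reach is approached as far as the arm can. A call with a number of a shift or a turn outside -1 to 1 is refused whole. A call with a gripper value outside its range is refused whole. "grip" is the opening, from -1 (shut) to 1 (fully open), set as the call begins (left out, the last holds). The fingers move at their own pace and stop on an object; "newtons" is the grip in N (left out, the last holds). Time passes only in rows, so rows that do not move let the fingers close. It gives the time, the measured TCP pose, the force, the opening and the grip force at its end, in the units of the state.
- status.get_state(): the state, without advancing time (a new reading comes with each control period).
- vision.camera(name): name is "scene" or "top" or "wrist"; returns (picture, depth): 480x640x3 uint8, blue, green, red; 480x640 float32, mm along the optical axis (not along the pixel's ray), 0 where there is no reading.
- vision.get_calibration(name): a dict with "fov_y" (degrees; the focal length in pixels is half the picture's height over the tangent of half this angle, whatever the lens; pixels are square), "cx", "cy" (the principal point, pixels), "extrinsics" (4x4, takes a point from camera to world coordinates). Camera axes: x right, y down, z forward; pixel columns grow to the right and rows downward; lengths in mm; the calibration is good to about 2 mm. A picture is of the moment at which its call begins: read the wrist's pose just before it. get_calibration takes no time and is no camera call; for the wrist camera it gives the pose at the moment of the call.
- manip.finish_job(): hands the job in; it is judged then, once.
Trained networks look in the newest picture that a camera, given by its name, has taken for a name from the list of things; names that differ only in an ending like _2 or _b are one class to them, and where a whole thing is asked for, a point or a joint stands for the part that bears it (a point fixed in the world has none). Each returns a list of dicts, best first, with "confidence" (0 to 1); they miss things now and then, are a little off and sometimes report something else, mostly with a low value. They report only what shows in the picture. A call takes as long as a camera call. They do not tell look-alikes from the thing itself.
- models.recognise(camera, label): "point" ([x, y, z] in mm, in the coordinates of the camera as it stood for that picture, good to about 4 mm: the middle of the surface that is visible of it).
- models.trace(camera, label): "mask" (480x640 bool, what is visible of it).
The state is a dict: "time": time; "q": joint angles; "joint_vel": joint speeds; "tau": joint torques, N m; "ee_pos": TCP position; "eef_rot": TCP orientation; "contact_force": force on the tool from outside, world axes, zero at the start; "moment": the same for the moment, N m; "finger_gap": opening from 0.0 (shut) to 1.0 (fully open); "gripper_force": force on a finger pad.
Only numpy, scipy, OpenCV 4.12 (cv2) and the standard library are available. Lean on these libraries where they do the work, as an engineer would, in place of code of your own. Each camera call takes 0.05 s, during which the arm holds its last target. There are 200 camera calls.

## Task

One cast ingot already lies on the plywood curing board. Start the stack: lay the full-length ingot that lies broad face up beside it on the board, still broad face up, parallel to it and level with its ends, leaving an air gap of about 3 cm between the two. Then lay the other loose full-length ingot, narrow face up as it lies, flat and crosswise on top, its middle over the middle of the pair so that it rests on both; do not shift the first ingot, and leave the short ingot out.

Things in the scene. Friction and masses are not known exactly. Their poses are not given: they have to be found in the camera images.
- curing_board: Plywood board on two battens, 180 mm (own x) by 220 mm (own y), fixed on the table. Its top is flat and 24 mm above the table; origin at the centre of its underside, at table height, z up. The first ingot lies on it, roughly lengthwise to the board's x, somewhere near the middle of its y; the roomier side of the board beside it always has room for a second ingot.
- first_ingot: Dark grey cast loaf-shaped ingot: broad face 124 x 40 mm, narrow face 112 x 28, 28 high, 0.15-0.31 kg; sides vertical for 7 mm next to the broad face, then sloping in. It lies on the board, broad face down, narrow face up. Origin at the centre of its underside (the broad face), x along its length, y across, z up.
- ingot_broad_up: Dark grey cast loaf-shaped ingot: broad face 124 x 40 mm, narrow face 112 x 28, 28 high, 0.15-0.31 kg; sides vertical for 7 mm next to the broad face, then sloping in. It starts on the table inverted: broad face up, standing on its narrow face. Origin at the centre of its underside (the narrow face), x along its length, y across, z up; its vertical rim is 21-28 mm above that.
- ingot_narrow_up: Dark grey cast loaf-shaped ingot: broad face 124 x 40 mm, narrow face 112 x 28, 28 high, 0.15-0.31 kg; sides vertical for 7 mm next to the broad face, then sloping in. It starts on the table broad face down, narrow face up. Origin at the centre of its underside (the broad face), x along its length, y across, z up. A like ingot only 70 mm long, broad face up, lies near and is not needed.
Things that resemble listed ones, but are neither listed nor needed, are in the scene too. What is shaped like the ingot_broad_up but pink is not meant.

How it is judged:
By the outcome, as a careful person would: the job done as asked, in the order asked, and still so for the second after the job is handed in, with the robot touching nothing.
It also fails if it takes over 54 s, if anything falls off the work surface, if the arm or the gripper's body presses on something with over 40 N, if the wrist force passes 120 N, or if a joint passes its speed limit or range.

## Working session

There is one attempt and no reset: what is moved stays moved. The work goes in short steps, Python scripts to look and compute and a tool call to move; the robot and the scene stay as the last step left them, time stands still between calls to the robot, and variables do not carry over. Pictures are saved under pics/ and viewed, at most 10 in all, crops included, and the job is handed in when it is done.

Besides the shell and the picture viewer there is one more tool, called after ">>>" by a JSON object that holds its "method" and its "body". move_arm: Moves the arm, as the interface text tells. Its arguments: {"type":"object","properties":{"commands":{"type":"array"},"grip":{"type":"number"},"newtons":{"type":"number"}},"required":["commands"]}

```bash
mkdir -p pics
cat > h.py <<'E'
import numpy as np, cv2
from station import status, vision, manip, models
def cam(n):
    c=vision.get_calibration(n); p,d=vision.camera(n); return c,p,d
def world(c,d):
    h,w=d.shape; f=h/2/np.tan(np.radians(c["fov_y"])/2)
    u,v=np.meshgrid(np.arange(w),np.arange(h))
    P=np.stack([(u-c["cx"])*d/f,(v-c["cy"])*d/f,d],-1)
    E=np.array(c["extrinsics"]); W=P@E[:3,:3].T+E[:3,3]; W[d<=0]=np.nan; return W
E
python3 - <<'E'
from h import *
s=status.get_state(); print(s)
c,p,d=cam("top"); W=world(c,d); np.savez("top.npz",W=W,p=p); cv2.imwrite("pics/top1.png",p)
print(c)
for l in ["curing_board","first_ingot","ingot_broad_up","ingot_narrow_up"]:
    for r in models.trace("top",l):
        m=r["mask"]; q=W[m]; q=q[~np.isnan(q[:,0])]
        v,u=np.nonzero(m); print(l,round(r["confidence"],2),m.sum(),u.mean().round(),v.mean().round(),np.median(q,0).round(1))
E
```

```text
{'time': 0.0, 'q': array([ 1.18102834e+00,  2.76609367e-01,  1.50615648e+00,  1.56307583e-05,
        1.36070011e+00, -1.21020648e-01]), 'joint_vel': array([ 8.04124753e-04,  3.26004109e-05, -2.17982882e-03, -7.23514403e-04,
        1.73839783e-03, -5.39304450e-04]), 'tau': array([ 1.50074825e-04, -4.16786671e+01, -2.45802355e+01, -4.46292579e-04,
        1.13081338e-02, -6.99628771e-06]), 'ee_pos': array([152.46100919, 553.80661394, 202.42226848]), 'eef_rot': array([-4.20817624e-01, -3.11278696e+00,  2.84063093e-03]), 'contact_force': array([-0.05801232,  0.48148293,  0.33148991]), 'moment': array([-0.01947064,  0.0389619 , -0.02983508]), 'gripper_force': 0.0, 'finger_gap': 0.9976530441465714}
{'fov_y': 43.217067069842464, 'cx': 326.60126079563804, 'cy': 241.00398210533427, 'extrinsics': array([[ 2.79597434e-02, -9.96388438e-01,  8.01768897e-02,
         3.97425412e+02],
       [-9.99591486e-01, -2.73936944e-02,  8.15148888e-03,
        -1.03198257e+02],
       [-5.92570806e-03, -8.03720498e-02, -9.96747320e-01,
         1.10284051e+03],
       [ 0.00000000e+00,  0.00000000e+00,  0.00000000e+00,
         1.00000000e+00]])}
curing_board 0.56 10578 243.0 215.0 [527.   66.4  22.9]
first_ingot 0.92 1632 265.0 220.0 [515.6  14.1  49.4]
first_ingot 0.72 10538 243.0 215.0 [527.3  66.2  22.9]
first_ingot 0.62 1588 379.0 291.0 [ 398.1 -190.    25.3]
ingot_broad_up 0.67 1593 474.0 218.0 [ 532.4 -356.6   26.9]
ingot_narrow_up 0.68 1522 379.0 290.0 [ 398.2 -190.3   25.5]
```

View pics/top1.png

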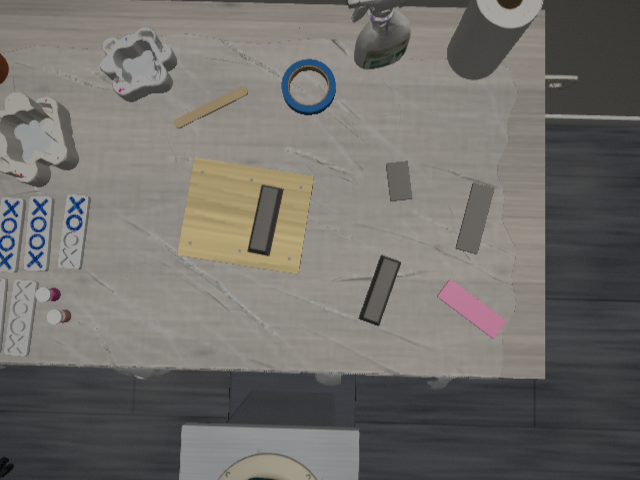

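The top view shows the board around (246,216) with the first ingot at (265,220). The narrow-up ingot is at (380,290), the broad-up one at (475,218), the short one at (399,181) and the pink one at (471,308). The free side of the board is to the left, which is +y. Next I fit poses.

```bash
cat >> h.py <<'E'
def fit(W,zlo,zhi,c,r):
    m=(W[...,2]>zlo)&(W[...,2]<zhi)&(np.hypot(W[...,0]-c[0],W[...,1]-c[1])<r)
    q=W[m]; (cx,cy),_,_=R=cv2.minAreaRect(q[:,:2].astype(np.float32))
    b=cv2.boxPoints(R); e=[b[1]-b[0],b[2]-b[1]]; e.sort(key=np.linalg.norm)
    a=np.arctan2(e[1][1],e[1][0]); a=(a+np.pi/2)%np.pi-np.pi/2
    return dict(c=np.round([cx,cy],1),yaw=round(float(a),3),size=[round(float(np.linalg.norm(x)),1) for x in e[::-1]],z=round(float(np.median(q[:,2])),1),n=len(q))
def tool():
    from scipy.spatial.transform import Rotation as R
    s=status.get_state(); M=R.from_rotvec(s["eef_rot"]).as_matrix(); return s,M
def plan(xy,z,yaw):
    "shift in tool axes (mm) and az turn (rad) so that tool x (or -x) lies along yaw"
    s,M=tool(); d=np.array([*xy,z])-s["ee_pos"]; y=np.arctan2(M[1,0],M[0,0])
    t=(yaw-y+np.pi/2)%np.pi-np.pi/2
    print("t",round(s["time"],2),"pos",s["ee_pos"].round(1),"toolx yaw",round(y,3),"q6",s["q"][5].round(2),"zaxis",M[:,2].round(3))
    print("tool shift mm (before turn)",(M.T@d).round(1)," az rad",round(-t,3), "rows",round(-t/.08,2))
E
python3 - <<'E'
from h import *
W=np.load("top.npz")["W"]
print("first",fit(W,45,60,(516,14),90)); print("board",fit(W,18,60,(527,66),170))
print("broad",fit(W,20,35,(532,-357),80)); print("narrow rim",fit(W,4,35,(398,-190),80)); print("narrow top",fit(W,23,35,(398,-190),80))
print("short",fit(W,20,35,(590,-222),60))
plan((516,45),300,-0.1)
E
```

```text
first {'c': array([518. ,  16.4]), 'yaw': -0.167, 'size': [115.2, 32.7], 'z': 50.7, 'n': 1117}
board {'c': array([526.9,  53.2]), 'yaw': 1.443, 'size': [220.8, 180.6], 'z': 23.3, 'n': 12032}
broad {'c': array([ 531.8, -357.6]), 'yaw': -0.251, 'size': [124.0, 40.7], 'z': 27.0, 'n': 1569}
narrow rim {'c': array([ 398.7, -191.5]), 'yaw': 0.169, 'size': [157.4, 151.2], 'z': 22.5, 'n': 2176}
narrow top {'c': array([ 399.1, -191.8]), 'yaw': -0.313, 'size': [114.3, 31.0], 'z': 26.7, 'n': 1057}
short {'c': array([ 595.8, -220.6]), 'yaw': 0.142, 'size': [70.5, 40.4], 'z': 27.0, 'n': 867}
t 0.25 pos [152.6 554.1 202.9] toolx yaw 2.873 q6 -0.12 zaxis [-0.    -0.001 -1.   ]
tool shift mm (before turn) [-485.5 -394.4  -96.8]  az rad -0.169 rows -2.11
```

>>> {"method": "move_arm", "body": {"commands": [{"tx": -1, "ty": -0.81, "tz": -0.2}, {"tx": -1, "ty": -0.81, "tz": -0.2}, {"tx": -1, "ty": -0.81, "tz": -0.2}, {"tx": -1, "ty": -0.81, "tz": -0.2}, {"tx": -1, "ty": -0.81, "tz": -0.2}, {"tx": -1, "ty": -0.81, "tz": -0.2}, {"tx": -1, "ty": -0.81, "tz": -0.2}, {"tx": -1, "ty": -0.81, "tz": -0.2}], "grip": 1}}

```text
invalid input at $.commands[0]: expected keys tx, ty, tz, ax, ay, az
```

>>> {"method": "move_arm", "body": {"commands": [{"tx": -1, "ty": -0.81, "tz": -0.2}, {"tx": -1, "ty": -0.81, "tz": -0.2}, {"tx": -1, "ty": -0.81, "tz": -0.2}, {"tx": -1, "ty": -0.81, "tz": -0.2}, {"tx": -1, "ty": -0.81, "tz": -0.2}, {"tx": -1, "ty": -0.81, "tz": -0.2}, {"tx": -1, "ty": -0.81, "tz": -0.2}, {"tx": -1, "ty": -0.81, "tz": -0.2}]}}

```text
invalid input at $.commands[0]: expected keys tx, ty, tz, ax, ay, az
```

>>> {"method": "move_arm", "body": {"commands": [{"tx": -1, "ty": -0.81, "tz": -0.2}, {"tx": -1, "ty": -0.81, "tz": -0.2}, {"tx": -1, "ty": -0.81, "tz": -0.2}, {"tx": -1, "ty": -0.81, "tz": -0.2}, {"tx": -1, "ty": -0.81, "tz": -0.2}, {"tx": -1, "ty": -0.81, "tz": -0.2}, {"tx": -1, "ty": -0.81, "tz": -0.2}, {}]}}

```text
invalid input at $.commands[0]: expected keys tx, ty, tz, ax, ay, az
```

Run:
```python
from h import *
s,M=tool(); print(s["time"],s["ee_pos"].round(1),s["joint_vel"].round(3))
c,p,d=cam("wrist"); W=world(c,d); np.savez("w1.npz",W=W,p=p); cv2.imwrite("pics/w1.png",p)
print("first",fit(W,48,60,(516,14),90)); print("first rim",fit(W,28,60,(516,14),90)); print("board",fit(W,18,60,(527,60),170))
print(np.array(c["extrinsics"]).round(2))
plan((531.8,-357.6),120,-0.251)
```

```text
0.25 [152.6 554.1 202.9] [-0.001 -0.003 -0.003 -0.     0.001  0.002]
first {'c': array([0., 0.]), 'yaw': 0.0, 'size': [0.0, 0.0], 'z': nan, 'n': 0}
first rim {'c': array([0., 0.]), 'yaw': 0.0, 'size': [0.0, 0.0], 'z': nan, 'n': 0}
board {'c': array([0., 0.]), 'yaw': 0.0, 'size': [0.0, 0.0], 'z': nan, 'n': 0}
[[ 2.7000e-01  9.3000e-01  2.6000e-01  8.7360e+01]
 [ 9.6000e-01 -2.5000e-01 -7.0000e-02  5.7335e+02]
 [-0.0000e+00  2.7000e-01 -9.6000e-01  3.7319e+02]
 [ 0.0000e+00  0.0000e+00  0.0000e+00  1.0000e+00]]
t 0.3 pos [152.7 554.2 203. ] toolx yaw 2.873 q6 -0.12 zaxis [-0. -0. -1.]
tool shift mm (before turn) [-607.7 -778.4   83.4]  az rad -0.018 rows -0.22
  return _methods._mean(a, axis=axis, dtype=dtype,
  ret = ret.dtype.type(ret / rcount)
```

View pics/w1.png

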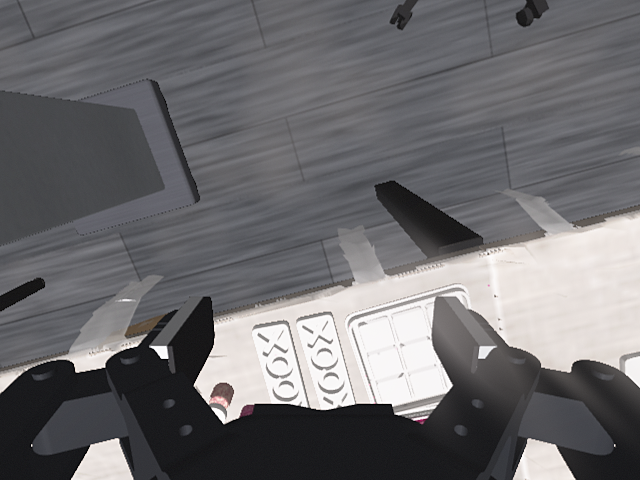

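The view from the start pose looks past the table edge; the fingers show at (210,300) and (440,300). The rows need all six keys. I move over the board, with the tool slightly beyond the ingot.

>>> {"method": "move_arm", "body": {"commands": [{"tx": -0.98, "ty": -0.71, "tz": -0.18, "ax": 0, "ay": 0, "az": 0}, {"tx": -0.98, "ty": -0.71, "tz": -0.18, "ax": 0, "ay": 0, "az": 0}, {"tx": -0.98, "ty": -0.71, "tz": -0.18, "ax": 0, "ay": 0, "az": 0}, {"tx": -0.98, "ty": -0.71, "tz": -0.18, "ax": 0, "ay": 0, "az": 0}, {"tx": -0.98, "ty": -0.71, "tz": -0.18, "ax": 0, "ay": 0, "az": 0}, {"tx": -0.98, "ty": -0.71, "tz": -0.18, "ax": 0, "ay": 0, "az": 0}, {"tx": -0.98, "ty": -0.71, "tz": -0.18, "ax": 0, "ay": 0, "az": 0}, {"tx": -0.98, "ty": -0.71, "tz": -0.18, "ax": 0, "ay": 0, "az": 0}], "grip": 1}}

```text
time: 1.1
ee_pos: [274.2, 402.4, 232.3]
eef_rot: [0.421, 3.113, 0.0]
contact_force: [0.2, -0.6, -0.6]
finger_gap: 1.006
gripper_force: 0.0
```

>>> {"method": "move_arm", "body": {"commands": [{"tx": -0.98, "ty": -0.71, "tz": -0.18, "ax": 0, "ay": 0, "az": 0}, {"tx": -0.98, "ty": -0.71, "tz": -0.18, "ax": 0, "ay": 0, "az": 0}, {"tx": -0.98, "ty": -0.71, "tz": -0.18, "ax": 0, "ay": 0, "az": 0}, {"tx": -0.98, "ty": -0.71, "tz": -0.18, "ax": 0, "ay": 0, "az": 0}, {"tx": -0.98, "ty": -0.71, "tz": -0.18, "ax": 0, "ay": 0, "az": 0}, {"tx": -0.98, "ty": -0.71, "tz": -0.18, "ax": 0, "ay": 0, "az": 0}, {"tx": -0.98, "ty": -0.71, "tz": -0.18, "ax": 0, "ay": 0, "az": 0}, {"tx": -0.98, "ty": -0.71, "tz": -0.18, "ax": 0, "ay": 0, "az": 0}]}}

```text
time: 1.9
ee_pos: [395.2, 251.2, 261.1]
eef_rot: [0.421, 3.113, 0.0]
contact_force: [0.2, -0.3, -0.3]
finger_gap: 0.999
gripper_force: 0.0
```

>>> {"method": "move_arm", "body": {"commands": [{"tx": -0.98, "ty": -0.71, "tz": -0.18, "ax": 0, "ay": 0, "az": 0}, {"tx": -0.98, "ty": -0.71, "tz": -0.18, "ax": 0, "ay": 0, "az": 0}, {"tx": -0.98, "ty": -0.71, "tz": -0.18, "ax": 0, "ay": 0, "az": 0}, {"tx": -0.98, "ty": -0.71, "tz": -0.18, "ax": 0, "ay": 0, "az": 0}, {"tx": -0.98, "ty": -0.71, "tz": -0.18, "ax": 0, "ay": 0, "az": 0}, {"tx": -0.98, "ty": -0.71, "tz": -0.18, "ax": 0, "ay": 0, "az": 0}, {"tx": -0.98, "ty": -0.71, "tz": -0.18, "ax": 0, "ay": 0, "az": 0}, {"tx": -0.98, "ty": -0.71, "tz": -0.18, "ax": 0, "ay": 0, "az": 0}]}}

```text
time: 2.7
ee_pos: [516.2, 100.0, 289.8]
eef_rot: [-0.421, -3.113, -0.0]
contact_force: [-0.3, 0.4, -0.1]
finger_gap: 1.002
gripper_force: 0.0
```

>>> {"method": "move_arm", "body": {"commands": [{"tx": -0.98, "ty": -0.71, "tz": -0.18, "ax": 0, "ay": 0, "az": 0}, {"tx": -0.98, "ty": -0.71, "tz": -0.18, "ax": 0, "ay": 0, "az": 0}, {"tx": -0.98, "ty": -0.71, "tz": -0.18, "ax": 0, "ay": 0, "az": 0}, {"tx": 0, "ty": 0, "tz": 0, "ax": 0, "ay": 0, "az": 0}, {"tx": 0, "ty": 0, "tz": 0, "ax": 0, "ay": 0, "az": 0}]}}

```text
time: 3.2
ee_pos: [560.9, 44.1, 300.1]
eef_rot: [-0.422, -3.112, -0.001]
contact_force: [-0.2, -0.5, 0.9]
finger_gap: 1.001
gripper_force: 0.0
```

Run:
```python
from h import *
s,M=tool(); print(s["time"],s["ee_pos"].round(1),s["joint_vel"].round(3))
c,p,d=cam("wrist"); W=world(c,d); np.savez("w1.npz",W=W,p=p); cv2.imwrite("pics/w2.png",p)
print("first",fit(W,48,60,(516,14),90)); print("first rim",fit(W,28,60,(516,14),90)); print("board",fit(W,18,60,(527,60),170))
plan((531.8,-357.6),120,-0.251)
```

```text
3.2 [560.9  44.1 300.1] [ 0.019 -0.015  0.016  0.003  0.003  0.002]
first {'c': array([519.7,  19.9]), 'yaw': -0.174, 'size': [113.6, 30.2], 'z': 51.4, 'n': 2665}
first rim {'c': array([519.7,  19.6]), 'yaw': -0.174, 'size': [124.0, 40.1], 'z': 51.0, 'n': 3601}
board {'c': array([528.1,  56.2]), 'yaw': 1.444, 'size': [220.7, 180.1], 'z': 23.7, 'n': 28078}
t 3.25 pos [560.5  44.6 300.2] toolx yaw 2.873 q6 -1.35 zaxis [-0.001  0.001 -1.   ]
tool shift mm (before turn) [ -79.4 -395.5  179.9]  az rad -0.018 rows -0.22
```

View pics/w2.png

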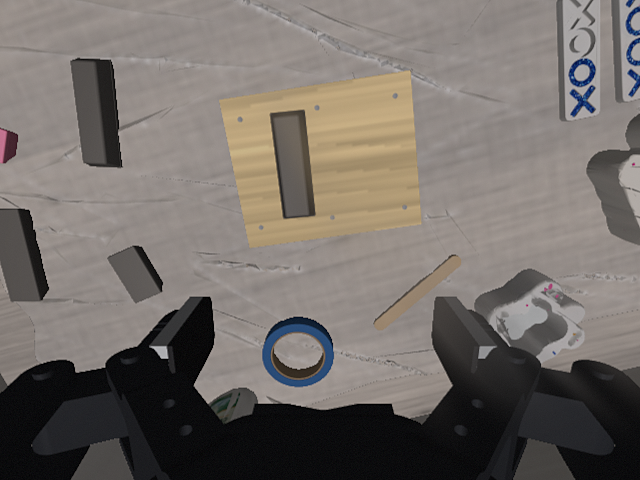

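The wrist view shows the board at about (320,160) and the first ingot at (292,163). The fit gives exactly the right sizes (124.0 x 40.1). Next I go to the broad-up ingot.

>>> {"method": "move_arm", "body": {"commands": [{"tx": -0.27, "ty": -0.97, "tz": 0.3, "ax": 0, "ay": 0, "az": 0}, {"tx": -0.27, "ty": -0.97, "tz": 0.3, "ax": 0, "ay": 0, "az": 0}, {"tx": -0.27, "ty": -0.97, "tz": 0.3, "ax": 0, "ay": 0, "az": 0}, {"tx": -0.27, "ty": -0.97, "tz": 0.3, "ax": 0, "ay": 0, "az": 0}, {"tx": -0.27, "ty": -0.97, "tz": 0.3, "ax": 0, "ay": 0, "az": 0}, {"tx": -0.27, "ty": -0.97, "tz": 0.3, "ax": 0, "ay": 0, "az": 0}, {"tx": -0.27, "ty": -0.97, "tz": 0.3, "ax": 0, "ay": 0, "az": 0}]}}

```text
time: 3.95
ee_pos: [560.8, -96.2, 258.4]
eef_rot: [-0.419, -3.113, -0.001]
contact_force: [-0.1, 0.1, 0.6]
finger_gap: 1.0
gripper_force: 0.0
```

>>> {"method": "move_arm", "body": {"commands": [{"tx": -0.27, "ty": -0.97, "tz": 0.3, "ax": 0, "ay": 0, "az": 0}, {"tx": -0.27, "ty": -0.97, "tz": 0.3, "ax": 0, "ay": 0, "az": 0}, {"tx": -0.27, "ty": -0.97, "tz": 0.3, "ax": 0, "ay": 0, "az": 0}, {"tx": -0.27, "ty": -0.97, "tz": 0.3, "ax": 0, "ay": 0, "az": 0}, {"tx": -0.27, "ty": -0.97, "tz": 0.3, "ax": 0, "ay": 0, "az": 0}, {"tx": -0.27, "ty": -0.97, "tz": 0.3, "ax": 0, "ay": 0, "az": 0}, {"tx": -0.27, "ty": -0.97, "tz": 0.3, "ax": 0, "ay": 0, "az": 0}]}}

```text
time: 4.65
ee_pos: [561.6, -237.2, 216.4]
eef_rot: [-0.419, -3.113, -0.001]
contact_force: [0.3, 0.5, 0.1]
finger_gap: 1.0
gripper_force: 0.0
```

>>> {"method": "move_arm", "body": {"commands": [{"tx": -0.27, "ty": -0.97, "tz": 0.3, "ax": 0, "ay": 0, "az": 0}, {"tx": -0.27, "ty": -0.97, "tz": 0.3, "ax": 0, "ay": 0, "az": 0}, {"tx": -0.27, "ty": -0.97, "tz": 0.3, "ax": 0, "ay": 0, "az": 0}, {"tx": -0.27, "ty": -0.97, "tz": 0.3, "ax": 0, "ay": 0, "az": 0}, {"tx": -0.27, "ty": -0.97, "tz": 0.3, "ax": 0, "ay": 0, "az": 0}, {"tx": -0.27, "ty": -0.97, "tz": 0.3, "ax": 0, "ay": 0, "az": 0}, {"tx": 0, "ty": 0, "tz": 0, "ax": 0, "ay": 0, "az": 0}, {"tx": 0, "ty": 0, "tz": 0, "ax": 0, "ay": 0, "az": 0}]}}

```text
time: 5.45
ee_pos: [562.0, -358.9, 179.9]
eef_rot: [-0.423, -3.112, -0.002]
contact_force: [0.5, 0.9, 0.7]
finger_gap: 1.002
gripper_force: 0.0
```

Run:
```python
from h import *
print("gpo",manip.grip_point_offset)
c,p,d=cam("wrist"); W=world(c,d); np.savez("w2.npz",W=W,p=p); cv2.imwrite("pics/w3.png",p)
f=fit(W,21,35,(531.8,-357),80); print("broad",f)
plan(f["c"],60,f["yaw"]); plan(f["c"],1,f["yaw"])
```

```text
gpo 18.700000000000003
broad {'c': array([ 533.9, -354.8]), 'yaw': -0.247, 'size': [124.2, 40.0], 'z': 27.5, 'n': 6456}
t 5.5 pos [ 562.2 -358.2  180.4] toolx yaw 2.873 q6 -1.97 zaxis [-0.     0.001 -1.   ]
tool shift mm (before turn) [ 28.1  -4.3 120.4]  az rad -0.022 rows -0.28
t 5.5 pos [ 562.2 -358.2  180.4] toolx yaw 2.873 q6 -1.97 zaxis [-0.     0.001 -1.   ]
tool shift mm (before turn) [ 28.1  -4.4 179.4]  az rad -0.022 rows -0.28
```

View pics/w3.png

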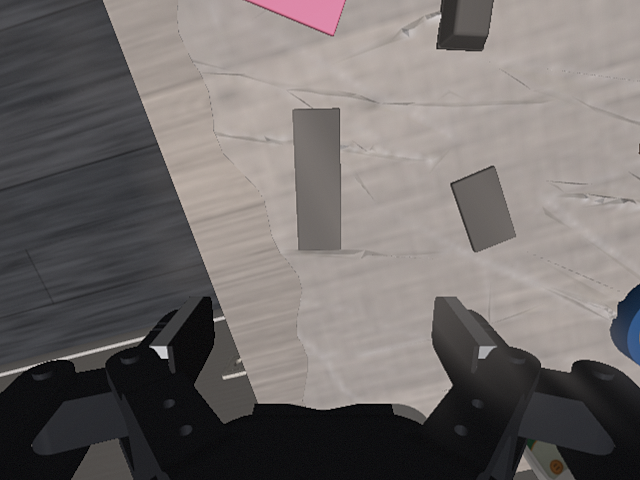

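The wrist view shows the broad-up ingot at (318,180), aligned with the tool, and the short one at (483,208). I descend and grip.

>>> {"method": "move_arm", "body": {"commands": [{"tx": 0.7, "ty": -0.11, "tz": 1, "ax": 0, "ay": 0, "az": -0.14}, {"tx": 0.7, "ty": -0.11, "tz": 1, "ax": 0, "ay": 0, "az": -0.14}, {"tx": 0, "ty": 0, "tz": 1, "ax": 0, "ay": 0, "az": 0}, {"tx": 0, "ty": 0, "tz": 1, "ax": 0, "ay": 0, "az": 0}, {"tx": 0, "ty": 0, "tz": 1, "ax": 0, "ay": 0, "az": 0}, {"tx": 0, "ty": 0, "tz": 1, "ax": 0, "ay": 0, "az": 0}, {"tx": 0, "ty": 0, "tz": 1, "ax": 0, "ay": 0, "az": 0}, {"tx": 0, "ty": 0, "tz": 0.9, "ax": 0, "ay": 0, "az": 0}]}}

```text
time: 6.3
ee_pos: [534.4, -354.3, 22.3]
eef_rot: [0.384, 3.117, 0.0]
contact_force: [-0.3, -0.5, 0.6]
finger_gap: 1.002
gripper_force: 0.0
```

>>> {"method": "move_arm", "body": {"commands": [{"tx": 0, "ty": 0, "tz": 0.5, "ax": 0, "ay": 0, "az": 0}, {"tx": 0, "ty": 0, "tz": 0.5, "ax": 0, "ay": 0, "az": 0}, {"tx": 0, "ty": 0, "tz": 0, "ax": 0, "ay": 0, "az": 0}]}}

```text
time: 6.6
ee_pos: [533.6, -354.6, 1.7]
eef_rot: [-0.385, -3.117, -0.002]
contact_force: [0.3, -0.7, 0.7]
finger_gap: 1.0
gripper_force: 0.0
```

>>> {"method": "move_arm", "body": {"commands": [{"tx": 0, "ty": 0, "tz": 0, "ax": 0, "ay": 0, "az": 0}, {"tx": 0, "ty": 0, "tz": 0, "ax": 0, "ay": 0, "az": 0}, {"tx": 0, "ty": 0, "tz": 0, "ax": 0, "ay": 0, "az": 0}, {"tx": 0, "ty": 0, "tz": 0, "ax": 0, "ay": 0, "az": 0}, {"tx": 0, "ty": 0, "tz": 0, "ax": 0, "ay": 0, "az": 0}, {"tx": 0, "ty": 0, "tz": 0, "ax": 0, "ay": 0, "az": 0}], "grip": -1, "newtons": 50}}

```text
time: 7.2
ee_pos: [534.1, -355.6, 2.6]
eef_rot: [0.386, 3.118, -0.0]
contact_force: [0.9, -0.7, 0.2]
finger_gap: 0.006
gripper_force: 0.0
```

The fingers shut on nothing; I look.

Run:
```python
from h import *
c,p,d=cam("wrist"); W=world(c,d); cv2.imwrite("pics/w4.png",p)
c,p,d=cam("top"); W=world(c,d); cv2.imwrite("pics/top2.png",p[120:360,350:600])
s,M=tool(); print(s)
```

```text
{'time': 7.3, 'q': array([-6.95821067e-01,  5.34367300e-01,  1.62392250e+00,  1.08167231e-04,
        9.83245724e-01, -2.02023393e+00]), 'joint_vel': array([ 0.00017892,  0.00167549,  0.00075026,  0.00032652, -0.00171892,
        0.00188927]), 'tau': array([-1.80207349e-03, -5.14730000e+01, -1.95550346e+01,  6.02600858e-05,
       -1.69421701e-04,  3.81781646e-06]), 'ee_pos': array([ 533.99490091, -355.51013714,    2.53545164]), 'eef_rot': array([3.86121643e-01, 3.11767642e+00, 7.02321443e-05]), 'contact_force': array([-0.04132359, -0.54684333,  0.0059016 ]), 'moment': array([ 0.00936995, -0.02005109,  0.05285233]), 'gripper_force': 0.0, 'finger_gap': -0.0009744718151109333}
```

View pics/w4.png

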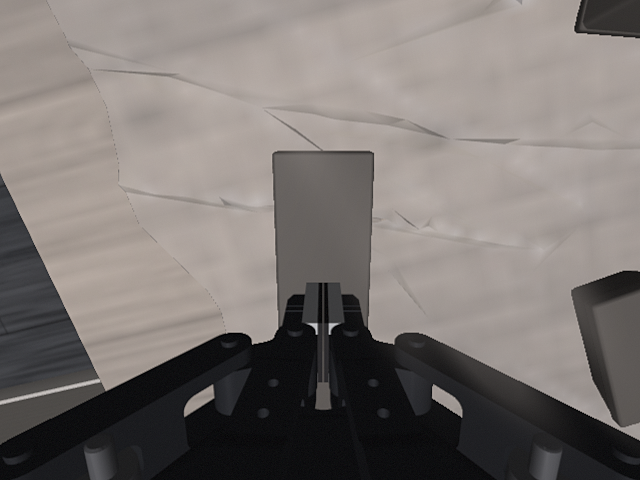

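Run:
```python
from h import *
c,p,d=cam("wrist"); W=world(c,d); s,M=tool()
E=np.array(c["extrinsics"]); f=240/np.tan(np.radians(c["fov_y"])/2)
q=E[:3,:3].T@(s["ee_pos"]-E[:3,3]); print("TCP px",f*q[0]/q[2]+c["cx"],f*q[1]/q[2]+c["cy"],q)
for v,u in [(160,322),(220,322),(270,322),(290,312),(290,333),(300,300),(310,322),(200,450),(340,322)]: print(v,u,d[v,u].round(1),W[v,u].round(1))
print(fit(W,21,35,(520,-357),90))
print("tool x axis",M[:,0].round(3), "cam z",E[:3,2].round(3), E[:3,3].round(1))
```

```text
TCP px 320.7980211572971 277.1812981546893 [ -0.96238352  19.4401797  182.3755836 ]
160 322 143.7 [ 477.4 -340.6   26.2]
220 322 149.1 [ 500.5 -346.4   27.2]
270 322 154.6 [ 521.3 -351.6   27.6]
290 312 141.0 [ 522.9 -355.9   42.4]
290 333 141.0 [ 524.8 -348.1   42.5]
300 300 140.8 [ 525.2 -361.3   43.7]
310 322 125.3 [ 524.  -352.2   58.8]
200 450 172.3 [ 511.3 -287.3    2. ]
340 322 119.0 [ 530.2 -353.8   67.2]
{'c': array([ 531.6, -354. ]), 'yaw': -0.246, 'size': [118.8, 40.2], 'z': 27.6, 'n': 14411}
tool x axis [-0.97   0.244 -0.   ] cam z [ 0.262 -0.066 -0.963] [ 468.3 -337.9  172.8]
```

View pics/top2.png

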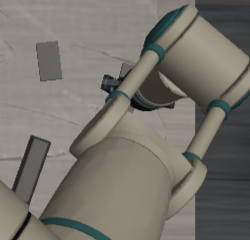

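Run:
```python
from h import *
W=np.load("w2.npz")["W"]
for v,u in [(302,208),(310,205),(330,200),(302,437),(310,445),(330,440),(360,205)]: print("open, ee 562.2 -358.2 180.4",v,u,W[v,u].round(1))
c,p,d=cam("wrist"); W=world(c,d)
for v in range(276,300,2): print(v,W[v,312].round(1),W[v,332].round(1))
```

```text
open, ee 562.2 -358.2 180.4 302 208 [ 543.1 -396.9  224.9]
open, ee 562.2 -358.2 180.4 310 205 [ 544.7 -397.7  227.9]
open, ee 562.2 -358.2 180.4 330 200 [ 548.5 -398.5  235.5]
open, ee 562.2 -358.2 180.4 302 437 [ 565.8 -314.7  224.8]
open, ee 562.2 -358.2 180.4 310 445 [ 565.1 -314.2  233. ]
open, ee 562.2 -358.2 180.4 330 440 [ 574.3 -316.8  229.9]
open, ee 562.2 -358.2 180.4 360 205 [ 561.2 -401.9  233.7]
276 [ 522.8 -356.3   27.8] [ 524.5 -348.1   28.5]
278 [ 523.7 -356.6   27.7] [ 526.3 -348.5   26.4]
280 [ 525.  -357.    26.6] [ 526.8 -348.6   27.3]
282 [ 522.6 -356.1   34.9] [ 524.8 -348.3   34.4]
284 [ 522.8 -356.1   36.6] [ 525.  -348.4   35.9]
286 [ 522.7 -356.    38.8] [ 524.6 -348.4   38.7]
288 [ 522.7 -355.9   40.9] [ 524.8 -348.5   40.3]
290 [ 522.5 -355.8   43.2] [ 524.9 -348.5   41.9]
292 [ 522.4 -355.7   45.5] [ 524.5 -348.5   44.8]
294 [ 523.1 -355.9   45.5] [ 524.8 -348.6   45.8]
296 [ 523.  -355.8   47.5] [ 524.6 -348.6   48. ]
298 [ 522.9 -355.7   49.6] [ 524.6 -348.6   49.8]
```

Measured against the calibrated ingot top (27.6), the real finger tips sit about 31 mm higher than the reported TCP: shut tips at about 34 with TCP at 2.5. The fingers therefore closed above the ingot, which did not move. I treat this as a tool-z offset of +31 mm, open, and go 30 mm lower while watching the force.

>>> {"method": "move_arm", "body": {"commands": [{"tx": 0, "ty": 0, "tz": 0, "ax": 0, "ay": 0, "az": 0}, {"tx": 0, "ty": 0, "tz": 0, "ax": 0, "ay": 0, "az": 0}, {"tx": 0, "ty": 0, "tz": 0, "ax": 0, "ay": 0, "az": 0}, {"tx": 0, "ty": 0, "tz": 0, "ax": 0, "ay": 0, "az": 0}, {"tx": 0, "ty": 0, "tz": 0.5, "ax": 0, "ay": 0, "az": 0}, {"tx": 0, "ty": 0, "tz": 0.5, "ax": 0, "ay": 0, "az": 0}], "grip": 1}}

```text
time: 8.0
ee_pos: [534.1, -355.5, -18.1]
eef_rot: [0.386, 3.117, -0.0]
contact_force: [-0.7, -0.3, 0.9]
finger_gap: 0.99
gripper_force: 0.0
```

>>> {"method": "move_arm", "body": {"commands": [{"tx": 0, "ty": 0, "tz": 0.25, "ax": 0, "ay": 0, "az": 0}, {"tx": 0, "ty": 0, "tz": 0.25, "ax": 0, "ay": 0, "az": 0}]}}

```text
time: 8.2
ee_pos: [533.6, -355.1, -28.7]
eef_rot: [-0.386, -3.117, -0.001]
contact_force: [0.5, 0.3, -0.4]
finger_gap: 1.003
gripper_force: 0.0
```

Run:
```python
from h import *
c,p,d=cam("wrist"); W=world(c,d); cv2.imwrite("pics/w5.png",p); s,M=tool(); print(s["ee_pos"],s["contact_force"],s["finger_gap"])
for u in (206,209,439,442): print(u,[float(W[v,u,2].round(0)) for v in range(290,330,3)])
```

```text
[ 533.27634156 -354.90674942  -29.29209836] [-0.48762239  0.18221057 -1.32387545] 1.000824198374812
206 [2.0, 2.0, 17.0, 18.0, 19.0, 19.0, 20.0, 19.0, 20.0, 20.0, 19.0, 19.0, 20.0, 22.0]
209 [2.0, 3.0, 14.0, 15.0, 14.0, 15.0, 16.0, 17.0, 17.0, 16.0, 18.0, 17.0, 17.0, 16.0]
439 [2.0, 2.0, 17.0, 18.0, 18.0, 17.0, 20.0, 19.0, 20.0, 19.0, 20.0, 19.0, 21.0, 21.0]
442 [1.0, 2.0, 16.0, 20.0, 22.0, 22.0, 23.0, 22.0, 23.0, 22.0, 22.0, 23.0, 24.0, 24.0]
```

View pics/w5.png

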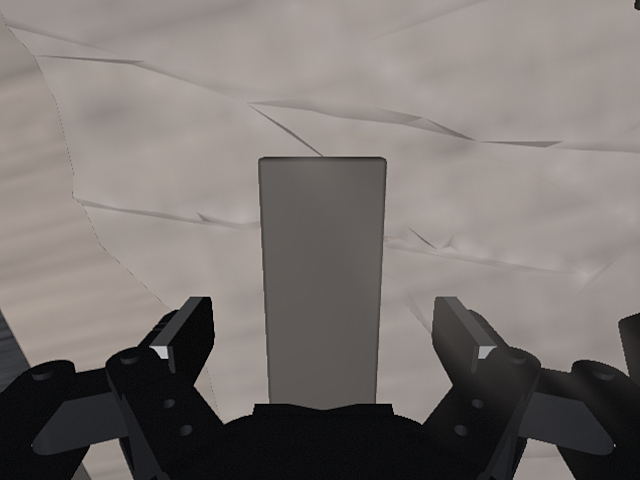

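The open tips are at z about 15 and straddle the ingot (columns 260–385, centred). I close.

>>> {"method": "move_arm", "body": {"commands": [{"tx": 0, "ty": 0, "tz": 0, "ax": 0, "ay": 0, "az": 0}, {"tx": 0, "ty": 0, "tz": 0, "ax": 0, "ay": 0, "az": 0}, {"tx": 0, "ty": 0, "tz": 0, "ax": 0, "ay": 0, "az": 0}, {"tx": 0, "ty": 0, "tz": 0, "ax": 0, "ay": 0, "az": 0}], "grip": -1, "newtons": 60}}

```text
time: 8.65
ee_pos: [534.5, -355.8, -26.9]
eef_rot: [0.386, 3.117, -0.001]
contact_force: [-0.6, -0.3, 1.9]
finger_gap: 0.456
gripper_force: 60.6
```

>>> {"method": "move_arm", "body": {"commands": [{"tx": 0, "ty": 0, "tz": -0.5, "ax": 0, "ay": 0, "az": 0}, {"tx": 0, "ty": 0, "tz": -1, "ax": 0, "ay": 0, "az": 0}, {"tx": 0, "ty": 0, "tz": -1, "ax": 0, "ay": 0, "az": 0}, {"tx": 0, "ty": 0, "tz": -1, "ax": 0, "ay": 0, "az": 0}, {"tx": 0, "ty": 0, "tz": -1, "ax": 0, "ay": 0, "az": 0}, {"tx": 0, "ty": 0, "tz": 0, "ax": 0, "ay": 0, "az": 0}]}}

```text
time: 9.25
ee_pos: [535.8, -356.9, 65.9]
eef_rot: [0.385, 3.112, -0.005]
contact_force: [0.5, 0.3, -1.8]
finger_gap: 0.452
gripper_force: 60.7
```

```bash
cat >> h.py <<'E'
def tframe(W,s,M): return (W-s["ee_pos"])@M
E
python3 - <<'E'
from h import *
s,M=tool(); c,p,d=cam("wrist"); W=world(c,d); cv2.imwrite("pics/w6.png",p); T=tframe(W,s,M)
np.savez("held.npz",T=T,p=p)
z0=s["ee_pos"][2]; print(s["ee_pos"].round(1),s["finger_gap"],s["gripper_force"],s["contact_force"])
u=slice(290,350); 
m=(abs(T[...,1])<24)&(T[...,0]>14)&(T[...,0]<80)&(abs(T[...,2]+57)<9)
q=T[m]; print(len(q),"x",np.percentile(q[:,0],[0.5,99.5]).round(1),"y",np.percentile(q[:,1],[.5,99.5]).round(1))
for x in (20,30,40,50): 
    k=q[abs(q[:,0]-x)<2]; print(x,"y mid",((k[:,1].min()+k[:,1].max())/2).round(2),k[:,1].min().round(1),k[:,1].max().round(1),"z",np.median(k[:,2]).round(2))
k=1;
E
```

```text
[ 535.8 -356.9   65.9] 0.4521730238829401 60.727418661117554 [ 0.47139867  0.2553773  -1.75522593]
17675 x [14.3 62.4] y [-18.7  20.5]
20 y mid 0.88 -19.2 20.9 z -54.53
30 y mid 0.88 -19.2 21.0 z -54.52
40 y mid 0.87 -19.0 20.8 z -54.54
50 y mid 0.93 -19.1 21.0 z -54.58
```

Grip is confirmed: opening 0.45 (about 39 mm) and the ingot is centred in the tool (x +0.4, y +0.9 as the camera sees it, underside 26.5 mm above the TCP). I carry it to the slot beside the first ingot, with 68 mm between centres.

>>> {"method": "move_arm", "body": {"commands": [{"tx": 0.25, "ty": 0.97, "tz": 0, "ax": 0, "ay": 0, "az": 0}, {"tx": 0.25, "ty": 0.97, "tz": 0, "ax": 0, "ay": 0, "az": 0}, {"tx": 0.25, "ty": 0.97, "tz": 0, "ax": 0, "ay": 0, "az": 0}, {"tx": 0.25, "ty": 0.97, "tz": 0, "ax": 0, "ay": 0, "az": 0}, {"tx": 0.25, "ty": 0.97, "tz": 0, "ax": 0, "ay": 0, "az": 0}, {"tx": 0.25, "ty": 0.97, "tz": 0, "ax": 0, "ay": 0, "az": 0}, {"tx": 0.25, "ty": 0.97, "tz": 0, "ax": 0, "ay": 0, "az": 0}, {"tx": 0.25, "ty": 0.97, "tz": 0, "ax": 0, "ay": 0, "az": 0}]}}

```text
time: 10.1
ee_pos: [533.0, -193.3, 62.6]
eef_rot: [0.385, 3.118, 0.0]
contact_force: [0.5, -0.5, -2.4]
finger_gap: 0.45
gripper_force: 60.7
```

>>> {"method": "move_arm", "body": {"commands": [{"tx": 0.25, "ty": 0.97, "tz": 0, "ax": 0, "ay": 0, "az": 0}, {"tx": 0.25, "ty": 0.97, "tz": 0, "ax": 0, "ay": 0, "az": 0}, {"tx": 0.25, "ty": 0.97, "tz": 0, "ax": 0, "ay": 0, "az": 0}, {"tx": 0.25, "ty": 0.97, "tz": 0, "ax": 0, "ay": 0, "az": 0}, {"tx": 0.25, "ty": 0.97, "tz": 0, "ax": 0, "ay": 0, "az": 0}, {"tx": 0.25, "ty": 0.97, "tz": 0, "ax": 0, "ay": 0, "az": 0}, {"tx": 0.25, "ty": 0.97, "tz": 0, "ax": 0, "ay": 0, "az": 0}, {"tx": 0.25, "ty": 0.97, "tz": 0, "ax": 0, "ay": 0, "az": 0}]}}

```text
time: 10.9
ee_pos: [531.8, -33.1, 62.7]
eef_rot: [0.385, 3.117, 0.0]
contact_force: [0.2, 0.3, -1.2]
finger_gap: 0.451
gripper_force: 60.7
```

>>> {"method": "move_arm", "body": {"commands": [{"tx": 0.25, "ty": 0.97, "tz": 0, "ax": 0, "ay": 0, "az": 0}, {"tx": 0.25, "ty": 0.97, "tz": 0, "ax": 0, "ay": 0, "az": 0}, {"tx": 0.25, "ty": 0.97, "tz": 0, "ax": 0, "ay": 0, "az": 0}, {"tx": 0.25, "ty": 0.97, "tz": 0, "ax": 0, "ay": 0, "az": 0}, {"tx": 0.25, "ty": 0.97, "tz": 0, "ax": 0, "ay": 0, "az": -0.46}, {"tx": 0.25, "ty": 0.97, "tz": 0, "ax": 0, "ay": 0, "az": -0.46}, {"tx": 0, "ty": 0, "tz": 0, "ax": 0, "ay": 0, "az": 0}, {"tx": 0, "ty": 0, "tz": 0, "ax": 0, "ay": 0, "az": 0}]}}

```text
time: 11.7
ee_pos: [530.3, 85.9, 62.6]
eef_rot: [0.269, 3.13, -0.001]
contact_force: [0.4, 0.4, -2.5]
finger_gap: 0.456
gripper_force: 60.8
```

```bash
cat >> h.py <<'E'
def seg(W,c,r,zlo,zhi):
    return fit(W,zlo,zhi,c,r)
E
python3 - <<'E'
from h import *
s,M=tool(); c,p,d=cam("wrist"); W=world(c,d); T=tframe(W,s,M)
m=(abs(T[...,1])<24)&(T[...,0]>14)&(T[...,0]<80)&(abs(T[...,2]+57)<9); q=T[m]
k=[q[abs(q[:,0]-x)<2] for x in (20,50)]
print("held x end",np.percentile(q[:,0],99.5).round(1),"mid y",[((a[:,1].min()+a[:,1].max())/2).round(2) for a in k],"topz",np.median(q[:,2]).round(1), s["finger_gap"])
m=(W[...,2]>28)&(W[...,2]<56)&(np.hypot(W[...,0]-519,W[...,1]-19)<80); print("first pts",m.sum()); 
print("first",fit(W,28,56,(519,19),75)) if m.sum()>500 else 0
plan((531.7,85.7),-1.5,-0.174)
E
```

```text
held x end 62.3 mid y [np.float64(0.92), np.float64(0.82)] topz -54.5 0.4563021544881413
first pts 13565
first {'c': array([511.5,  23. ]), 'yaw': -0.147, 'size': [106.5, 39.5], 'z': 51.2, 'n': 13565}
t 11.75 pos [530.5  85.4  62.6] toolx yaw 2.969 q6 -1.37 zaxis [ 0. -0. -1.]
tool shift mm (before turn) [-1.2  0.6 64.1]  az rad 0.002 rows 0.02
```

Run:
```python
from h import *
s,M=tool(); c,p,d=cam("wrist"); W=world(c,d); T=tframe(W,s,M); z=W[...,2]
m=(z>28)&(z<56)&(np.hypot(W[...,0]-519,W[...,1]-19)<90)
q=T[m]; hi=T[m&(z>49)]
print("first near end x",np.percentile(q[:,0],99.7).round(1),"top near end",np.percentile(hi[:,0],99.7).round(1))
for x in (10,20,30,40,50):
    a=hi[abs(hi[:,0]-x)<2]; b=q[abs(q[:,0]-x)<2]; print(x,"top mid",((a[:,1].min()+a[:,1].max())/2).round(2),"w",np.ptp(a[:,1]).round(1),"rim mid",((b[:,1].min()+b[:,1].max())/2).round(2),"w",np.ptp(b[:,1]).round(1))
```

```text
first near end x 61.1 top near end 55.6
10 top mid -65.86 w 29.3 rim mid -63.56 w 35.0
20 top mid -65.98 w 29.3 rim mid -63.39 w 34.5
30 top mid -65.87 w 29.6 rim mid -63.3 w 34.8
40 top mid -65.79 w 29.3 rim mid -63.31 w 34.3
50 top mid -65.86 w 29.3 rim mid -63.49 w 35.0
```

The relative fit in one image shows separation 66.8, ends 1.2 mm apart and axes parallel. I apply a small correction and lower.

>>> {"method": "move_arm", "body": {"commands": [{"tx": -0.06, "ty": 0.05, "tz": 0.5, "ax": 0, "ay": 0, "az": 0}, {"tx": 0, "ty": 0, "tz": 0.8, "ax": 0, "ay": 0, "az": 0}, {"tx": 0, "ty": 0, "tz": 0.8, "ax": 0, "ay": 0, "az": 0}, {"tx": 0, "ty": 0, "tz": 0.5, "ax": 0, "ay": 0, "az": 0}, {"tx": 0, "ty": 0, "tz": 0.25, "ax": 0, "ay": 0, "az": 0}, {"tx": 0, "ty": 0, "tz": 0.15, "ax": 0, "ay": 0, "az": 0}, {"tx": 0, "ty": 0, "tz": 0.1, "ax": 0, "ay": 0, "az": 0}]}}

```text
time: 12.5
ee_pos: [532.4, 85.9, 0.5]
eef_rot: [0.272, 3.129, 0.0]
contact_force: [0.8, 0.4, -1.8]
finger_gap: 0.452
gripper_force: 60.8
```

>>> {"method": "move_arm", "body": {"commands": [{"tx": 0, "ty": 0, "tz": 0.1, "ax": 0, "ay": 0, "az": 0}, {"tx": 0, "ty": 0, "tz": 0, "ax": 0, "ay": 0, "az": 0}]}}

```text
time: 12.7
ee_pos: [532.2, 86.0, -1.3]
eef_rot: [0.271, 3.129, 0.0]
contact_force: [-0.4, -0.5, -2.6]
finger_gap: 0.455
gripper_force: 60.8
```

>>> {"method": "move_arm", "body": {"commands": [{"tx": 0, "ty": 0, "tz": 0.05, "ax": 0, "ay": 0, "az": 0}, {"tx": 0, "ty": 0, "tz": 0, "ax": 0, "ay": 0, "az": 0}]}}

```text
time: 12.9
ee_pos: [532.2, 86.1, -2.3]
eef_rot: [0.271, 3.129, 0.0]
contact_force: [-0.6, -0.3, -1.6]
finger_gap: 0.453
gripper_force: 60.8
```

>>> {"method": "move_arm", "body": {"commands": [{"tx": 0, "ty": 0, "tz": 0.04, "ax": 0, "ay": 0, "az": 0}, {"tx": 0, "ty": 0, "tz": 0, "ax": 0, "ay": 0, "az": 0}]}}

```text
time: 13.1
ee_pos: [532.3, 86.1, -2.9]
eef_rot: [0.271, 3.129, 0.0]
contact_force: [0.1, -0.2, 0.3]
finger_gap: 0.453
gripper_force: 61.1
```

Touchdown. I open partly, so the inner finger stays clear of the first ingot, and lift.

>>> {"method": "move_arm", "body": {"commands": [{"tx": 0, "ty": 0, "tz": 0, "ax": 0, "ay": 0, "az": 0}, {"tx": 0, "ty": 0, "tz": 0, "ax": 0, "ay": 0, "az": 0}, {"tx": 0, "ty": 0, "tz": 0, "ax": 0, "ay": 0, "az": 0}, {"tx": 0, "ty": 0, "tz": -0.2, "ax": 0, "ay": 0, "az": 0}, {"tx": 0, "ty": 0, "tz": -0.6, "ax": 0, "ay": 0, "az": 0}, {"tx": 0, "ty": 0, "tz": -1, "ax": 0, "ay": 0, "az": 0}, {"tx": 0, "ty": 0, "tz": -1, "ax": 0, "ay": 0, "az": 0}, {"tx": 0, "ty": 0, "tz": -1, "ax": 0, "ay": 0, "az": 0}], "grip": 0.24}}

```text
time: 13.9
ee_pos: [532.3, 86.0, 74.4]
eef_rot: [0.271, 3.129, 0.0]
contact_force: [-0.9, -0.2, 0.0]
finger_gap: 0.618
gripper_force: 0.0
```

>>> {"method": "move_arm", "body": {"commands": [{"tx": -0.5, "ty": -0.5, "tz": -1, "ax": 0, "ay": 0, "az": 0}, {"tx": -0.5, "ty": -0.5, "tz": -1, "ax": 0, "ay": 0, "az": 0}, {"tx": -0.5, "ty": -0.5, "tz": -1, "ax": 0, "ay": 0, "az": 0}, {"tx": -0.5, "ty": -0.5, "tz": -1, "ax": 0, "ay": 0, "az": 0}, {"tx": 0, "ty": -0.5, "tz": -1, "ax": 0, "ay": 0, "az": 0}, {"tx": 0, "ty": 0, "tz": -1, "ax": 0, "ay": 0, "az": 0}, {"tx": 0, "ty": 0, "tz": 0, "ax": 0, "ay": 0, "az": 0}, {"tx": 0, "ty": 0, "tz": 0, "ax": 0, "ay": 0, "az": 0}], "grip": 1}}

```text
time: 14.7
ee_pos: [562.8, 29.9, 193.2]
eef_rot: [0.271, 3.129, 0.0]
contact_force: [0.3, 0.3, 0.5]
finger_gap: 1.001
gripper_force: 0.0
```

Run:
```python
from h import *
s,M=tool(); c,p,d=cam("wrist"); W=world(c,d); cv2.imwrite("pics/w7.png",p); T=tframe(W,s,M); z=W[...,2]
f=fit(W,32,56,(519.7,19.6),70); g=fit(W,46,60,(531.5,86.6),64)
m=(z>28)&(z<60)&(abs(T[...,0])<200)
import scipy.ndimage as nd
lab,n=nd.label(m)
for i in range(1,n+1):
    k=lab==i
    if k.sum()>800:
        for zl in (28,48):
            q=W[k&(z>zl)][:,:2].astype(np.float32); R=cv2.minAreaRect(q); print(zl,np.round(R[0],1),np.round(R[1],1),round(np.radians(R[2]),3),round(float(np.median(W[k][:,2])),1))
plan((430,-192),150,-0.313)
```

```text
28 [531.5  86.8] [ 40.2 123.4] 1.398 51.5
48 [531.5  86.8] [ 40.2 123.4] 1.398 51.5
28 [519.9  19.3] [ 39.6 123.1] 1.399 51.1
48 [519.9  19.7] [ 30.3 113.1] 1.396 51.1
28 [752.6 275.6] [103.3  41.1] 1.217 45.3
48 [754.3 278.8] [86.5 37.7] 1.19 45.3
t 14.75 pos [562.2  30.1 192.3] toolx yaw 2.969 q6 -1.47 zaxis [-0.001  0.    -1.   ]
tool shift mm (before turn) [  92.  -241.5   42.3]  az rad 0.14 rows 1.76
```

View pics/w7.png

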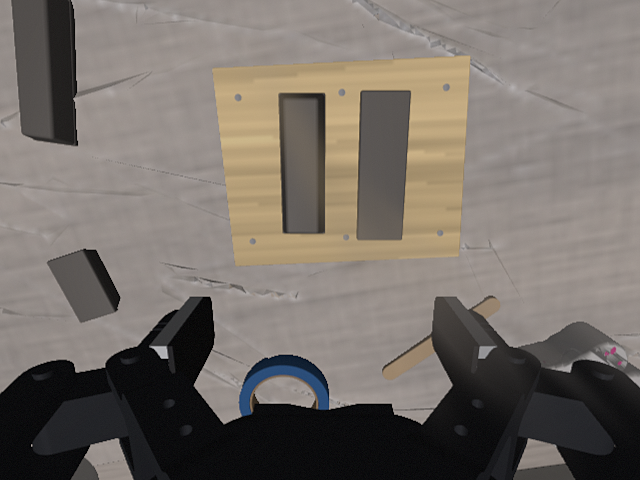

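The image shows both ingots side by side on the board, at (303,163) and (384,165). They are 68.2 mm apart between centres, ends level within 0.2 mm, parallel, and the first ingot has not moved. Now the narrow-up ingot.

>>> {"method": "move_arm", "body": {"commands": [{"tx": 0.35, "ty": -0.93, "tz": 0.1, "ax": 0, "ay": 0, "az": 0}, {"tx": 0.35, "ty": -0.93, "tz": 0.1, "ax": 0, "ay": 0, "az": 0}, {"tx": 0.35, "ty": -0.93, "tz": 0.1, "ax": 0, "ay": 0, "az": 0}, {"tx": 0.35, "ty": -0.93, "tz": 0.1, "ax": 0, "ay": 0, "az": 0}, {"tx": 0.35, "ty": -0.93, "tz": 0.1, "ax": 0, "ay": 0, "az": 0}, {"tx": 0.35, "ty": -0.93, "tz": 0.1, "ax": 0, "ay": 0, "az": 0}, {"tx": 0.35, "ty": -0.93, "tz": 0.1, "ax": 0, "ay": 0, "az": 0}, {"tx": 0.35, "ty": -0.93, "tz": 0.1, "ax": 0, "ay": 0, "az": 0}]}}

```text
time: 15.55
ee_pos: [480.7, -107.1, 175.2]
eef_rot: [-0.27, -3.127, -0.001]
contact_force: [0.5, -0.4, -0.2]
finger_gap: 1.0
gripper_force: 0.0
```

>>> {"method": "move_arm", "body": {"commands": [{"tx": 0.35, "ty": -0.93, "tz": 0.1, "ax": 0, "ay": 0, "az": 0}, {"tx": 0.35, "ty": -0.93, "tz": 0.1, "ax": 0, "ay": 0, "az": 0}, {"tx": 0.35, "ty": -0.93, "tz": 0.1, "ax": 0, "ay": 0, "az": 0}, {"tx": 0.35, "ty": -0.93, "tz": 0.1, "ax": 0, "ay": 0, "az": 0.88}, {"tx": 0.35, "ty": -0.93, "tz": 0.1, "ax": 0, "ay": 0, "az": 0.88}, {"tx": 0, "ty": 0, "tz": 0, "ax": 0, "ay": 0, "az": 0}, {"tx": 0, "ty": 0, "tz": 0, "ax": 0, "ay": 0, "az": 0}]}}

```text
time: 16.25
ee_pos: [430.0, -191.3, 165.8]
eef_rot: [-0.49, -3.102, -0.002]
contact_force: [0.1, 1.1, 0.0]
finger_gap: 1.002
gripper_force: 0.0
```

Run:
```python
from h import *
s,M=tool(); c,p,d=cam("wrist"); W=world(c,d); cv2.imwrite("pics/w8.png",p)
f=fit(W,23,35,(399,-190),75); g=fit(W,5,35,(400,-188),75); print(f,g)
c=f["c"]; plan(f["c"],-31,f["yaw"])
```

```text
{'c': array([ 400.4, -188.9]), 'yaw': -0.318, 'size': [112.8, 30.6], 'z': 27.4, 'n': 4808} {'c': array([ 400.2, -182. ]), 'yaw': -0.315, 'size': [129.3, 115.9], 'z': 27.0, 'n': 6779}
t 16.3 pos [ 430.4 -191.1  166.1] toolx yaw 2.829 q6 -1.82 zaxis [-0.001  0.001 -1.   ]
tool shift mm (before turn) [ 29.   -7.4 197.1]  az rad 0.005 rows 0.07
```

Run:
```python
import numpy as np
T=np.load("held.npz")["T"]; x,y,z=T[...,0],T[...,1],T[...,2]
for sgn in (-1,1):
    m=(sgn*y>20.5)&(sgn*y<40)&(x>4)&(x<14)&(z>-80)&(z<-10)
    print(sgn,m.sum(),np.percentile(z[m],[50,90,97,99,100]).round(1), np.percentile(abs(y[m]),[0,50,100]).round(1))
    v,u=np.nonzero(m); print(v.min(),v.max(),u.min(),u.max())
```

```text
-1 2190 [-71.  -43.8 -38.  -35.5 -32.2] [20.5 27.2 40. ]
283 362 176 264
1 2419 [-67.3 -44.6 -38.1 -35.6 -32.2] [20.5 26.7 40. ]
283 362 378 463
```

>>> {"method": "move_arm", "body": {"commands": [{"tx": 0.72, "ty": -0.2, "tz": 1, "ax": 0, "ay": 0, "az": 0.06}, {"tx": 0.73, "ty": -0.2, "tz": 1, "ax": 0, "ay": 0, "az": 0}, {"tx": 0, "ty": 0, "tz": 1, "ax": 0, "ay": 0, "az": 0}, {"tx": 0, "ty": 0, "tz": 1, "ax": 0, "ay": 0, "az": 0}, {"tx": 0, "ty": 0, "tz": 1, "ax": 0, "ay": 0, "az": 0}, {"tx": 0, "ty": 0, "tz": 1, "ax": 0, "ay": 0, "az": 0}, {"tx": 0, "ty": 0, "tz": 1, "ax": 0, "ay": 0, "az": 0}, {"tx": 0, "ty": 0, "tz": 1, "ax": 0, "ay": 0, "az": 0}]}}

```text
time: 17.1
ee_pos: [401.1, -189.6, 5.9]
eef_rot: [0.495, 3.102, 0.0]
contact_force: [0.2, -0.3, 0.2]
finger_gap: 0.999
gripper_force: 0.0
```

>>> {"method": "move_arm", "body": {"commands": [{"tx": 0, "ty": 0, "tz": 0.8, "ax": 0, "ay": 0, "az": 0}, {"tx": 0, "ty": 0, "tz": 0.6, "ax": 0, "ay": 0, "az": 0}, {"tx": 0, "ty": 0, "tz": 0.4, "ax": 0, "ay": 0, "az": 0}, {"tx": 0, "ty": 0, "tz": 0, "ax": 0, "ay": 0, "az": 0}, {"tx": 0, "ty": 0, "tz": 0, "ax": 0, "ay": 0, "az": 0}]}}

```text
time: 17.6
ee_pos: [400.9, -190.3, -29.2]
eef_rot: [0.497, 3.102, 0.0]
contact_force: [-0.7, 0.5, 0.3]
finger_gap: 1.002
gripper_force: 0.0
```

>>> {"method": "move_arm", "body": {"commands": [{"tx": 0, "ty": 0, "tz": 0, "ax": 0, "ay": 0, "az": 0}, {"tx": 0, "ty": 0, "tz": 0, "ax": 0, "ay": 0, "az": 0}, {"tx": 0, "ty": 0, "tz": 0, "ax": 0, "ay": 0, "az": 0}, {"tx": 0, "ty": 0, "tz": 0, "ax": 0, "ay": 0, "az": 0}], "grip": -1, "newtons": 60}}

```text
time: 18.0
ee_pos: [400.8, -190.8, -28.5]
eef_rot: [0.498, 3.101, -0.001]
contact_force: [-1.0, 0.4, 5.7]
finger_gap: 0.446
gripper_force: 59.8
```

The grip seems to be at the start of the slope (opening 0.446, upward force). I reopen slightly and go 2.5 mm lower.

>>> {"method": "move_arm", "body": {"commands": [{"tx": 0, "ty": 0, "tz": 0, "ax": 0, "ay": 0, "az": 0}, {"tx": 0, "ty": 0, "tz": 0, "ax": 0, "ay": 0, "az": 0}, {"tx": 0, "ty": 0, "tz": 0.12, "ax": 0, "ay": 0, "az": 0}, {"tx": 0, "ty": 0, "tz": 0, "ax": 0, "ay": 0, "az": 0}], "grip": 0.2}}

```text
time: 18.4
ee_pos: [400.6, -190.7, -31.3]
eef_rot: [0.498, 3.101, -0.0]
contact_force: [-1.5, 0.9, 8.4]
finger_gap: 0.597
gripper_force: 3.9
```

>>> {"method": "move_arm", "body": {"commands": [{"tx": 0, "ty": 0, "tz": 0, "ax": 0, "ay": 0, "az": 0}, {"tx": 0, "ty": 0, "tz": 0, "ax": 0, "ay": 0, "az": 0}, {"tx": 0, "ty": 0, "tz": 0, "ax": 0, "ay": 0, "az": 0}], "grip": -1, "newtons": 60}}

```text
time: 18.7
ee_pos: [401.7, -191.6, -29.2]
eef_rot: [0.497, 3.099, -0.003]
contact_force: [-3.5, 1.5, 27.3]
finger_gap: 0.45
gripper_force: 69.9
```

Tips are now at the table with a grip of 70 N. I lift and check.

>>> {"method": "move_arm", "body": {"commands": [{"tx": 0, "ty": 0, "tz": -0.2, "ax": 0, "ay": 0, "az": 0}, {"tx": 0, "ty": 0, "tz": -0.4, "ax": 0, "ay": 0, "az": 0}, {"tx": 0, "ty": 0, "tz": -1, "ax": 0, "ay": 0, "az": 0}, {"tx": 0, "ty": 0, "tz": -1, "ax": 0, "ay": 0, "az": 0}, {"tx": 0, "ty": 0, "tz": -1, "ax": 0, "ay": 0, "az": 0}, {"tx": 0, "ty": 0, "tz": -1, "ax": 0, "ay": 0, "az": 0}, {"tx": 0, "ty": 0, "tz": -1, "ax": 0, "ay": 0, "az": 0}, {"tx": 0, "ty": 0, "tz": -0.5, "ax": 0, "ay": 0, "az": 0}]}}

```text
time: 19.5
ee_pos: [400.8, -190.8, 91.5]
eef_rot: [0.498, 3.1, -0.001]
contact_force: [0.6, 0.1, -0.3]
finger_gap: 0.441
gripper_force: 60.6
```

```bash
cat >> h.py <<'E'
def held():
    s,M=tool(); c,p,d=cam("wrist"); W=world(c,d); T=tframe(W,s,M)
    q=T[(abs(T[...,1])<17)&(T[...,0]>14)&(T[...,0]<80)&(T[...,2]<-50)&(T[...,2]>-70)]
    zt=np.median(q[:,2]); a=q[q[:,2]<zt+3]
    print("gap",s["finger_gap"].round(3),s["gripper_force"].round(1),"topz",zt.round(1),"n",len(q))
    for x in (20,30,40,50):
        k=a[abs(a[:,0]-x)<2]; print(x,"ymid",((k[:,1].min()+k[:,1].max())/2).round(2),"w",np.ptp(k[:,1]).round(1),"z",np.median(k[:,2]).round(2))
    k=T[(abs(T[...,1])<16)&(T[...,0]>40)&(T[...,0]<80)&(T[...,2]<-25)]
    print("top end x",np.percentile(a[:,0],99.5).round(1),"rim end x",np.percentile(k[:,0],99.7).round(1)); return s,M,p,W,T
E
python3 - <<'E'
from h import *
s,M,p,W,T=held(); cv2.imwrite("pics/w9.png",p); plan((525.7,53.2),90,1.398)
E
```

```text
Traceback (most recent call last):
  File "h.py", line 32, in held
    print("gap",s["finger_gap"].round(3),s["gripper_force"].round(1),"topz",zt.round(1),"n",len(q))
                ^^^^^^^^^^^^^^^^^^^^^
AttributeError: 'float' object has no attribute 'round'
```

```bash
sed -i 's/s\["finger_gap"\].round(3),s\["gripper_force"\].round(1)/s["finger_gap"],s["gripper_force"]/' h.py
python3 - <<'E'
from h import *
s,M,p,W,T=held(); cv2.imwrite("pics/w9.png",p); print(s["contact_force"]); plan((525.7,53.2),90,1.398)
E
```

```text
gap 0.4427679282525364 60.612205266952515 topz -56.8 n 12570
20 ymid 0.96 w 29.5 z -56.83
30 ymid 0.94 w 29.6 z -56.9
40 ymid 0.91 w 29.6 z -56.92
50 ymid 0.94 w 29.6 z -56.83
top end x 57.6 rim end x 62.9
[-0.17919006  0.1512676  -0.56710445]
t 19.6 pos [ 401.1 -191.    91.1] toolx yaw 2.823 q6 -1.85 zaxis [ 0.002 -0.001 -1.   ]
tool shift mm (before turn) [-41.9 270.9   1.1]  az rad 1.425 rows 17.82
```

View pics/w9.png

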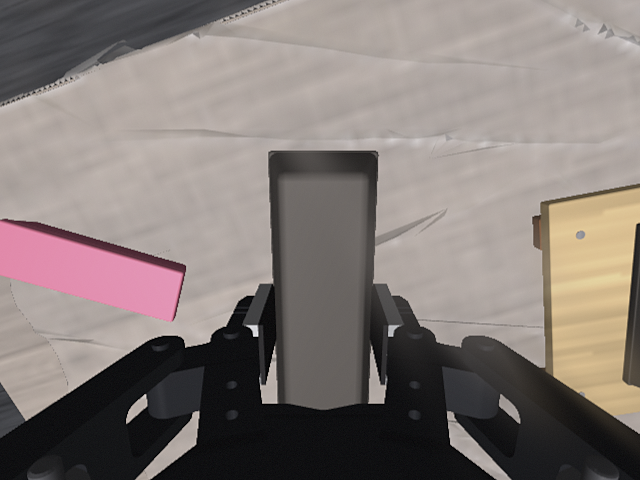

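The image shows the ingot held level and centred between the fingers (column 323), with the pads near its rim. The underside is 28.8 mm above the TCP. I carry it over the pair, then turn it crosswise.

>>> {"method": "move_arm", "body": {"commands": [{"tx": -0.15, "ty": 0.96, "tz": 0, "ax": 0, "ay": 0, "az": 0}, {"tx": -0.15, "ty": 0.96, "tz": 0, "ax": 0, "ay": 0, "az": 0}, {"tx": -0.15, "ty": 0.96, "tz": 0, "ax": 0, "ay": 0, "az": 0}, {"tx": -0.15, "ty": 0.96, "tz": 0, "ax": 0, "ay": 0, "az": 0}, {"tx": -0.15, "ty": 0.96, "tz": 0, "ax": 0, "ay": 0, "az": 0}, {"tx": -0.15, "ty": 0.96, "tz": 0, "ax": 0, "ay": 0, "az": 0}, {"tx": -0.15, "ty": 0.96, "tz": 0, "ax": 0, "ay": 0, "az": 0}]}}

```text
time: 20.3
ee_pos: [461.6, -68.4, 88.8]
eef_rot: [-0.498, -3.099, -0.001]
contact_force: [1.6, -0.9, -1.7]
finger_gap: 0.445
gripper_force: 60.6
```

>>> {"method": "move_arm", "body": {"commands": [{"tx": -0.15, "ty": 0.96, "tz": 0, "ax": 0, "ay": 0, "az": 0}, {"tx": -0.15, "ty": 0.96, "tz": 0, "ax": 0, "ay": 0, "az": 0}, {"tx": -0.15, "ty": 0.96, "tz": 0, "ax": 0, "ay": 0, "az": 0}, {"tx": -0.15, "ty": 0.96, "tz": 0, "ax": 0, "ay": 0, "az": 0}, {"tx": -0.15, "ty": 0.96, "tz": 0, "ax": 0, "ay": 0, "az": 0}, {"tx": -0.15, "ty": 0.96, "tz": 0, "ax": 0, "ay": 0, "az": 0}, {"tx": -0.15, "ty": 0.96, "tz": 0, "ax": 0, "ay": 0, "az": 0}, {"tx": 0, "ty": 0, "tz": 0, "ax": 0, "ay": 0, "az": 0.3}]}}

```text
time: 21.1
ee_pos: [524.6, 53.3, 88.8]
eef_rot: [-0.534, -3.094, -0.001]
contact_force: [-0.2, -1.3, -2.1]
finger_gap: 0.446
gripper_force: 60.7
```

>>> {"method": "move_arm", "body": {"commands": [{"tx": 0, "ty": 0, "tz": 0, "ax": 0, "ay": 0, "az": 0.8}, {"tx": 0, "ty": 0, "tz": 0, "ax": 0, "ay": 0, "az": 1}, {"tx": 0, "ty": 0, "tz": 0, "ax": 0, "ay": 0, "az": 1}, {"tx": 0, "ty": 0, "tz": 0, "ax": 0, "ay": 0, "az": 1}, {"tx": 0, "ty": 0, "tz": 0, "ax": 0, "ay": 0, "az": 1}, {"tx": 0, "ty": 0, "tz": 0, "ax": 0, "ay": 0, "az": 1}, {"tx": 0, "ty": 0, "tz": 0, "ax": 0, "ay": 0, "az": 1}, {"tx": 0, "ty": 0, "tz": 0, "ax": 0, "ay": 0, "az": 1}]}}

```text
time: 21.9
ee_pos: [523.1, 50.8, 89.1]
eef_rot: [-1.465, -2.777, 0.003]
contact_force: [0.0, 0.5, -1.8]
finger_gap: 0.448
gripper_force: 60.7
```

>>> {"method": "move_arm", "body": {"commands": [{"tx": 0, "ty": 0, "tz": 0, "ax": 0, "ay": 0, "az": 1}, {"tx": 0, "ty": 0, "tz": 0, "ax": 0, "ay": 0, "az": 1}, {"tx": 0, "ty": 0, "tz": 0, "ax": 0, "ay": 0, "az": 1}, {"tx": 0, "ty": 0, "tz": 0, "ax": 0, "ay": 0, "az": 1}, {"tx": 0, "ty": 0, "tz": 0, "ax": 0, "ay": 0, "az": 1}, {"tx": 0, "ty": 0, "tz": 0, "ax": 0, "ay": 0, "az": 1}, {"tx": 0, "ty": 0, "tz": 0, "ax": 0, "ay": 0, "az": 1}, {"tx": 0, "ty": 0, "tz": 0, "ax": 0, "ay": 0, "az": 1}]}}

```text
time: 22.7
ee_pos: [523.0, 50.8, 89.0]
eef_rot: [-2.264, -2.175, 0.004]
contact_force: [0.2, 0.0, -2.0]
finger_gap: 0.444
gripper_force: 60.7
```

>>> {"method": "move_arm", "body": {"commands": [{"tx": 0, "ty": 0, "tz": 0, "ax": 0, "ay": 0, "az": 1}, {"tx": 0, "ty": 0, "tz": 0, "ax": 0, "ay": 0, "az": 0.7}, {"tx": 0, "ty": 0, "tz": 0, "ax": 0, "ay": 0, "az": 0}, {"tx": 0, "ty": 0, "tz": 0, "ax": 0, "ay": 0, "az": 0}]}}

```text
time: 23.1
ee_pos: [523.6, 51.1, 89.5]
eef_rot: [-2.402, -2.023, 0.002]
contact_force: [0.0, -0.3, -1.2]
finger_gap: 0.442
gripper_force: 60.7
```

Run:
```python
from h import *
s,M,p,W,T=held(); cv2.imwrite("pics/w10.png",p); plan((525.4,51.4),24,1.398)
z=W[...,2]; x,y=T[...,0],T[...,1]
for n,m in (("broad(+x end?)",(z>40)&(z<56)&(abs(y)<90)&(x>0)&(x<70)),):
    q=T[m]; print(n,m.sum())
    for sg in (-1,1):
        a=q[(sg*q[:,1]>28)]
        if len(a)>50: print(sg,"y end",np.percentile(abs(a[:,1]),99.5).round(1),"x range",np.percentile(a[:,0],[.5,99.5]).round(1),len(a))
```

```text
gap 0.4423834569047861 60.660320520401 topz -56.8 n 12851
20 ymid 0.52 w 29.6 z -56.86
30 ymid 0.47 w 29.6 z -56.89
40 ymid 0.59 w 29.4 z -56.87
50 ymid 0.47 w 29.5 z -56.91
top end x 58.8 rim end x 64.1
t 23.15 pos [523.8  51.2  89.7] toolx yaw 1.4 q6 0.14 zaxis [-0.001 -0.    -1.   ]
tool shift mm (before turn) [ 0.5  1.6 65.7]  az rad 0.002 rows 0.02
broad(+x end?) 7543
-1 y end 59.2 x range [17.2 56.9] 3519
1 y end 63.9 x range [17.4 56.9] 4024
```

In the same image, the held ingot needs +0.7 mm along tool x and +1.8 mm along tool y to sit over the pair's middle. The plan from the earlier fix says +0.5 and +1.6, so the two agree. I correct and lower.

>>> {"method": "move_arm", "body": {"commands": [{"tx": 0.03, "ty": 0.085, "tz": 0.4, "ax": 0, "ay": 0, "az": 0}, {"tx": 0, "ty": 0, "tz": 0.8, "ax": 0, "ay": 0, "az": 0}, {"tx": 0, "ty": 0, "tz": 0.8, "ax": 0, "ay": 0, "az": 0}, {"tx": 0, "ty": 0, "tz": 0.6, "ax": 0, "ay": 0, "az": 0}, {"tx": 0, "ty": 0, "tz": 0.3, "ax": 0, "ay": 0, "az": 0}, {"tx": 0, "ty": 0, "tz": 0.2, "ax": 0, "ay": 0, "az": 0}, {"tx": 0, "ty": 0, "tz": 0, "ax": 0, "ay": 0, "az": 0}]}}

```text
time: 23.85
ee_pos: [526.2, 52.0, 28.0]
eef_rot: [-2.403, -2.023, 0.0]
contact_force: [-0.4, 0.3, -1.6]
finger_gap: 0.438
gripper_force: 60.6
```

>>> {"method": "move_arm", "body": {"commands": [{"tx": 0, "ty": 0, "tz": 0.08, "ax": 0, "ay": 0, "az": 0}, {"tx": 0, "ty": 0, "tz": 0, "ax": 0, "ay": 0, "az": 0}]}}

```text
time: 24.05
ee_pos: [526.6, 51.9, 27.1]
eef_rot: [2.403, 2.023, 0.001]
contact_force: [0.9, -0.5, -1.8]
finger_gap: 0.449
gripper_force: 60.7
```

>>> {"method": "move_arm", "body": {"commands": [{"tx": 0, "ty": 0, "tz": 0.06, "ax": 0, "ay": 0, "az": 0}, {"tx": 0, "ty": 0, "tz": 0, "ax": 0, "ay": 0, "az": 0}]}}

```text
time: 24.25
ee_pos: [526.3, 51.9, 25.7]
eef_rot: [2.403, 2.023, 0.001]
contact_force: [0.1, 0.2, -1.7]
finger_gap: 0.443
gripper_force: 60.7
```

Run:
```python
from h import *
s,M,p,W,T=held(); z=W[...,2]; print("ee",s["ee_pos"].round(1),s["contact_force"].round(1),"held top world z",np.median(z[(abs(T[...,1])<10)&(abs(T[...,0]-40)<10)]).round(1))
x,y=T[...,0],T[...,1]; q=T[(z>40)&(z<56)&(abs(y)<90)&(x>0)&(x<70)]
for sg in (-1,1):
    a=q[sg*q[:,1]>28]; print(sg,"y end",np.percentile(abs(a[:,1]),99.5).round(1),"x far",np.percentile(a[:,0],99.5).round(1),len(a),"z",(s["ee_pos"][2]-np.median(a[:,2])).round(1))
```

```text
gap 0.443412070887006 60.65686583518982 topz -56.8 n 12842
20 ymid 0.46 w 29.6 z -56.91
30 ymid 0.44 w 29.1 z -56.92
40 ymid 0.44 w 29.7 z -56.85
50 ymid 0.41 w 29.5 z -56.88
top end x 58.9 rim end x 64.1
ee [526.3  51.9  25.7] [ 0.1  0.2 -1.7] held top world z 82.6
-1 y end 61.6 x far 55.8 8087 z 51.6
1 y end 61.2 x far 55.7 7966 z 51.6
```

>>> {"method": "move_arm", "body": {"commands": [{"tx": -0.02, "ty": -0.03, "tz": 0.1, "ax": 0, "ay": 0, "az": 0}, {"tx": 0, "ty": 0, "tz": 0, "ax": 0, "ay": 0, "az": 0}]}}

```text
time: 24.5
ee_pos: [525.2, 51.6, 23.3]
eef_rot: [-2.403, -2.023, 0.001]
contact_force: [0.6, -0.2, -2.4]
finger_gap: 0.449
gripper_force: 60.7
```

>>> {"method": "move_arm", "body": {"commands": [{"tx": 0, "ty": 0, "tz": 0.03, "ax": 0, "ay": 0, "az": 0}, {"tx": 0, "ty": 0, "tz": 0, "ax": 0, "ay": 0, "az": 0}]}}

```text
time: 24.7
ee_pos: [525.5, 51.6, 22.9]
eef_rot: [-2.404, -2.023, 0.0]
contact_force: [-0.1, -0.6, -1.3]
finger_gap: 0.443
gripper_force: 60.7
```

>>> {"method": "move_arm", "body": {"commands": [{"tx": 0, "ty": 0, "tz": 0.02, "ax": 0, "ay": 0, "az": 0}, {"tx": 0, "ty": 0, "tz": 0, "ax": 0, "ay": 0, "az": 0}]}}

```text
time: 24.9
ee_pos: [525.6, 51.6, 22.8]
eef_rot: [2.404, 2.023, 0.0]
contact_force: [-0.8, -0.7, 1.1]
finger_gap: 0.441
gripper_force: 61.0
```

Contact (+1 N). I release with a moderate opening, lift straight up and look.

>>> {"method": "move_arm", "body": {"commands": [{"tx": 0, "ty": 0, "tz": 0, "ax": 0, "ay": 0, "az": 0}, {"tx": 0, "ty": 0, "tz": 0, "ax": 0, "ay": 0, "az": 0}, {"tx": 0, "ty": 0, "tz": 0, "ax": 0, "ay": 0, "az": 0}, {"tx": 0, "ty": 0, "tz": 0, "ax": 0, "ay": 0, "az": 0}, {"tx": 0, "ty": 0, "tz": -0.2, "ax": 0, "ay": 0, "az": 0}, {"tx": 0, "ty": 0, "tz": -0.6, "ax": 0, "ay": 0, "az": 0}, {"tx": 0, "ty": 0, "tz": -1, "ax": 0, "ay": 0, "az": 0}, {"tx": 0, "ty": 0, "tz": -1, "ax": 0, "ay": 0, "az": 0}], "grip": 0.5}}

```text
time: 25.7
ee_pos: [525.6, 51.6, 79.8]
eef_rot: [2.404, 2.023, 0.0]
contact_force: [0.6, -0.4, 0.4]
finger_gap: 0.749
gripper_force: 0.0
```

>>> {"method": "move_arm", "body": {"commands": [{"tx": -0.3, "ty": 0, "tz": -1, "ax": 0, "ay": 0, "az": 0}, {"tx": -0.3, "ty": 0, "tz": -1, "ax": 0, "ay": 0, "az": 0}, {"tx": -0.3, "ty": 0, "tz": -1, "ax": 0, "ay": 0, "az": 0}, {"tx": -0.3, "ty": 0, "tz": -1, "ax": 0, "ay": 0, "az": 0}, {"tx": -0.3, "ty": 0, "tz": -1, "ax": 0, "ay": 0, "az": 0}, {"tx": -0.3, "ty": 0, "tz": -1, "ax": 0, "ay": 0, "az": 0}, {"tx": 0, "ty": 0, "tz": 0, "ax": 0, "ay": 0, "az": 0}, {"tx": 0, "ty": 0, "tz": 0, "ax": 0, "ay": 0, "az": 0}]}}

```text
time: 26.5
ee_pos: [519.4, 16.2, 199.1]
eef_rot: [2.403, 2.022, 0.002]
contact_force: [-0.5, -0.4, -1.0]
finger_gap: 0.753
gripper_force: 0.0
```

Run:
```python
from h import *
s,M=tool(); c,p,d=cam("wrist"); W=world(c,d); cv2.imwrite("pics/w11.png",p); z=W[...,2]
print(s["ee_pos"].round(1),s["finger_gap"],s["contact_force"].round(1))
print("top",fit(W,72,95,(525,53),90))
m=(z>30)&(z<56)&(np.hypot(W[...,0]-525,W[...,1]-53)<95)
a=np.array([np.cos(-.173),np.sin(-.173)]); n=np.array([-a[1],a[0]])
q=W[...,:2]-[525.7,53.2]; X,Y=q@a,q@n
for nm,k in (("first",m&(Y<0)&(Y>-60)&(z>48)),("broad",m&(Y>0)&(Y<60)&(z>46))):
    print(nm,"X",np.percentile(X[k],[.5,99.5]).round(1),"Y",np.percentile(Y[k],[.5,99.5]).round(1),"z",np.median(z[k]).round(1))
```

```text
[519.4  16.2 199.1] 0.7525852110359804 [-0.5 -0.4 -1. ]
top {'c': array([526.5,  54.7]), 'yaw': 1.397, 'size': [114.2, 32.1], 'z': 79.4, 'n': 5770}
first X [-55.9  56.5] Y [-47.9 -18.3] z 51.5
broad X [-60.9  61.8] Y [15.3 54.6] z 51.6
```

View pics/w11.png

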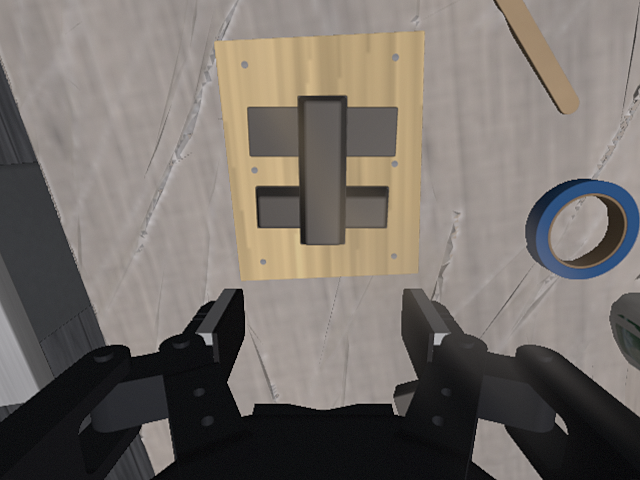

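The picture shows the crosswise ingot at (323,170), lying flat on both ingots. It is centred within about 1 mm, square to the pair, at z 79.4 against the expected 80. The first ingot is unshifted, and the arm is clear of everything. I hand in.

```bash
python3 -c "
from station import manip; print(manip.finish_job())"
```

```text
the job is handed in; nothing more can be done
None
```

The stack is built and handed in at about 26.6 s: the two ingots lie parallel and end-level on the board with a gap of about 3 cm, and the third rests flat crosswise on both, centred within about 1 mm; the first ingot was not shifted and the short one was left out.

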